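# Switch on the shop radio and set its volume wheel

## Robot

A 6-joint arm with a two-finger parallel gripper is mounted at the origin on the work surface. World frame = base frame: x ahead of the robot, y to its left, z up, the work surface at z = 0. Lengths are in m, angles in rad, forces in N, time in s.
With the tool pointing down it reaches from about 0.35 to 0.725 m from the base axis. Payload 4.3 kg.
Tool frame: the origin (TCP) lies at the very end of the fingers, on their centre line; the grasp point (between the pads) lies 19 mm behind it; z points along the fingers, y is the line along which they close (so a half turn about z gives the same grasp; the last joint's range is limited). The gripper opens to 85 mm and grips with 20 to 120 N. Pads are 22 mm wide; open, the fingers measure 114 mm over their backs; the gripper's body (76 mm by 85 mm) begins 54 mm behind the grasp point. The pads swing forward as they close: fully open they stand 13 mm farther back than shut.
Start: joints at [-1.305, 0.377, 0.081, 1.274, 0, 1.46], TCP at [0.211, -0.535, 0.209] pointing down, gripper open.
Joint ranges: [-2.72, 2.72], [-0.84, 1.66], [-1.02, 1.22], [-1.77, 2.12], [-1.37, 1.28], [-3.14, 3.14]. Speed limits (rad/s): [2.57, 2.57, 3.14, 3.14, 3.14, 3.14].

## Interface

Orientations are given as a rotation vector (axis times angle).
In Python, from bench import get_state, get_image, camera_model, job_done gives the robot as it stands.
- The arm moves only by the tool jog_arm, never from a script. Its arguments are lists of equal length, an entry for each row: "delta_pos": the shift along the tool's x, y, z scaled (see below), a list of three; "rot": the turn, a rotation vector about the tool's x, y, z scaled (see below), a list of three; "hand": the closure, from 0 (fully open) to 1 (shut). A call has 1 to 12 rows; each row is the pose to reach, as a shift and turn from the pose commanded when the call began, along the tool's axes at that moment; what a row does not reach only later rows make up. The controller multiplies each number of a shift by 0.2 m and each number of a turn by 60 degrees. A row lasts 1/10 s, in which the tool goes at most 50 mm and 8.59 degrees, less where a joint would pass 70% of its speed; a pose out of reach is approached as far as the arm can. A call with a number of a shift or a turn outside -1 to 1 is refused whole. A call with a gripper value outside its range is refused whole. The fingers move at their own pace and stop on an object; the grip force is fixed at half the most. Time passes only in rows, so rows that repeat a pose let the fingers close. It gives the time, the measured TCP pose, the force, the opening and the grip force at its end, in the units of the state.
- get_state(): the state, without advancing time (a new reading comes with each control period).
- get_image(name): name is "scene" or "side" or "wrist"; returns the picture (420x560x3 uint8, blue, green, red); there is no depth.
- camera_model(name): a dict with "fov_y" (degrees; the focal length in pixels is half the picture's height over the tangent of half this angle, whatever the lens; pixels are square), "cx", "cy" (the principal point, pixels), "k1" (the pictures are not rectified: a ray, as slopes to the right and down, at radius r is drawn at 1 + k1 r^2 times it, then the intrinsics apply), "cam_to_world" (4x4, takes a point from camera to world coordinates). Camera axes: x right, y down, z forward; pixel columns grow to the right and rows downward; lengths in m; the calibration is good to about 2 mm. A picture is of the moment at which its call begins: read the wrist's pose just before it. camera_model takes no time and is no camera call; for the wrist camera it gives the pose at the moment of the call.
- job_done(): hands the job in; it is judged then, once.
The state is a dict: "time_s": time; "qpos": joint angles; "dq": joint speeds; "joint_efforts": joint torques, N m; "position": TCP position; "ee_rot": TCP orientation; "force": force on the tool from outside, world axes, zero at the start; "moment": the same for the moment, N m; "finger_gap": finger opening in m; "grip_force": force on a finger pad.
Only numpy, scipy, OpenCV 4.12 (cv2) and the standard library are available. Lean on these libraries where they do the work, as an engineer would, in place of code of your own. Each camera call takes 0.05 s, during which the arm holds its last target. There are 200 camera calls.

## Task

Switch on the radio on the desk: with a fingertip on its knurled rim, roll the selector wheel (the wider wheel, at the end where the aerial pivots) towards the radio's front until it clicks into the next position, one click only, so that its white mark stands uppermost. In the same way turn the volume up, rolling the narrower wheel towards the front until its white mark stands uppermost too. Only stroke the rims: do not pinch the wheels by their sides, do not lift, tip or shove the radio, and leave the souvenirs and the calculator where they stand.

Things in the scene. Friction and masses are not known exactly. Their poses are not given: they have to be found in the camera images.
- radio: Walnut table radio, loose on four rubber feet, about 1.5 kg: 95 mm deep (x), 250 wide (y), top panel 120 mm above the desk. Origin: centre of the underside, at desk level; z up; -x points out of its front (grille and display), which faces the robot within 25 degrees. Folded aerial along the rear of the top at x = +35 mm, up to 131 mm high, its pivot block at y = +108 mm.
- selector_top (a point): Highest point of the selector wheel, 129 mm above the desk, fixed to the radio at x = -8, y = +62 mm, axes as the radio's. The wheel: a coarsely ribbed disc, radius 24 mm, 22 mm wide (the outer 2 mm each side stepped down 3.5 mm), with one white mark across its rim; axle parallel to the radio's y, 24 mm below this point; it stands 9 mm out of a slot in the top panel.
- volume_top (a point): Highest point of the volume wheel, 129 mm above the desk, fixed to the radio at x = -8, y = -62 mm, axes as the radio's. The wheel: a finely ribbed disc, radius 24 mm, 14 mm wide (the outer 2 mm each side stepped down 3.5 mm), with one white mark across its rim; axle as the selector's; it stands 9 mm out of its slot.
- selector (a joint): Selector angle, rad; grows as the wheel's top rolls to the radio's front (-x), 24 mm of rim travel per rad. Notches: 0 off (start, mark 40 degrees behind the top), 0.70 on (mark uppermost), 1.40 third position. Past half-way the detent draws it into the nearer notch; this takes about 2 N at the rim: a fingertip pressed down with 5 to 10 N carries the rim along.
- volume (a joint): Volume angle, rad; grows as the wheel's top rolls to the radio's front (-x), 24 mm of rim travel per rad. 0 = mark uppermost, as wanted; starts at -0.80 to -0.40, mark behind the top. No notches: it turns smoothly against about 0.6 N at the rim and stays where it is left.
- mug: White souvenir mug, 80 mm in diameter, 95 mm high, beside or behind the radio; origin at the centre of its underside. A bystander.
- globe: Snow globe, 72 mm in diameter, 86 mm high, on a dark wooden foot, beside or behind the radio; origin at the centre of its underside. A bystander.
- lighthouse: White ceramic lighthouse figure with two blue bands, 66 mm in diameter at the foot, 126 mm high, beside or behind the radio; origin at the centre of its underside. A bystander.
- calculator: Black desk calculator, 150 by 110 mm, 22 mm high, lying flat in front of the radio; origin at the centre of its underside. A bystander.

How it is judged:
By the outcome, as a careful person would: the job done as asked, in the order asked, and still so for the second after the job is handed in, with the robot touching nothing.
It also fails if it takes over 48 s, if anything falls off the work surface, if the arm or the gripper's body presses on something with over 40 N, if the wrist force passes 120 N, or if a joint passes its speed limit or range.

## Working session

There is one attempt and no reset: what is moved stays moved. The work goes in short steps, Python scripts to look and compute and a tool call to move; the robot and the scene stay as the last step left them, time stands still between calls to the robot, and variables do not carry over. Pictures are saved under pics/ and viewed, at most 10 in all, crops included, and the job is handed in when it is done.

Besides the shell and the picture viewer there is one more tool, called as name(argument=value, ...), one argument or row to a line, values as JSON. jog_arm: Moves the arm, as the interface text tells. Its arguments: {"type":"object","properties":{"delta_pos":{"type":"array"},"rot":{"type":"array"},"hand":{"type":"array"}},"required":["delta_pos","rot","hand"]}

```bash
mkdir -p pics; cat > h.py <<'E'
import numpy as np, cv2
from bench import get_state,get_image,camera_model
def ray(m,u,v):
    f=210/np.tan(np.radians(m["fov_y"])/2)
    d=np.array([(u-m["cx"])/f,(v-m["cy"])/f]); s=d.copy()
    for _ in range(30): s=d/(1+m["k1"]*(s@s))
    T=np.array(m["cam_to_world"]); return T[:3,3],T[:3,:3]@np.array([s[0],s[1],1])
def onz(m,u,v,z):
    o,d=ray(m,u,v); return o+d*(z-o[2])/d[2]
def proj(m,p):
    f=210/np.tan(np.radians(m["fov_y"])/2)
    T=np.array(m["cam_to_world"]); c=T[:3,:3].T@(np.array(p)-T[:3,3]); s=c[:2]/c[2]
    s=s*(1+m["k1"]*(s@s)); return f*s+[m["cx"],m["cy"]]
E
python3 - <<'E'
from h import *
print(get_state())
for n in ("scene","side"):
    i=get_image(n);cv2.imwrite(f"pics/{n}0.png",i);m=camera_model(n);print(n,m)
E
```

```text
{'time_s': 0.0, 'qpos': array([-1.30530975e+00,  3.78088458e-01,  7.95738836e-02,  1.27439683e+00,
        2.17378865e-05,  1.46045672e+00]), 'dq': array([-0.00115488,  0.00027021,  0.00066538, -0.00179807, -0.00020576,
       -0.00098268]), 'joint_efforts': array([-1.87147445e-03, -4.63606989e+01,  2.69873446e+01,  2.07182451e-02,
       -2.94471265e-04,  8.67270074e-06]), 'position': array([ 0.21084792, -0.53416509,  0.20812629]), 'ee_rot': array([-3.08421552e+00, -5.86483921e-01,  2.23275085e-04]), 'force': array([-0.1702006 , -0.15715573, -0.0947024 ]), 'moment': array([-0.00991635, -0.04670241, -0.04951615]), 'grip_force': 0.0, 'finger_gap': 0.0855321074130916}
scene {'fov_y': 54.892677214411194, 'cx': 280.955517936107, 'cy': 210.39461987171353, 'k1': -0.07411958034097794, 'cam_to_world': array([[-0.28565564,  0.56693933, -0.77264523,  1.32053583],
       [ 0.95804671,  0.14925798, -0.24468052,  0.2655841 ],
       [-0.02339555, -0.81012459, -0.58579075,  0.64095226],
       [ 0.        ,  0.        ,  0.        ,  1.        ]])}
side {'fov_y': 43.28163579737063, 'cx': 278.2922639969412, 'cy': 210.94965255583915, 'k1': 0.033596445649493586, 'cam_to_world': array([[-0.71489588, -0.50372058,  0.48496336,  0.08482381],
       [-0.6991514 ,  0.52540722, -0.48490677,  0.55072599],
       [-0.01054573, -0.68572066, -0.7277884 ,  0.87427893],
       [ 0.        ,  0.        ,  0.        ,  1.        ]])}
```

View pics/scene0.png

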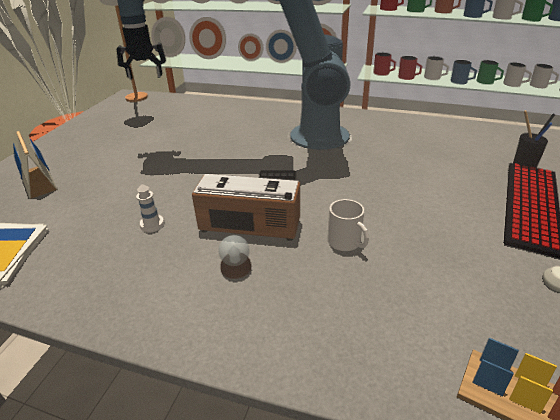

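View pics/side0.png

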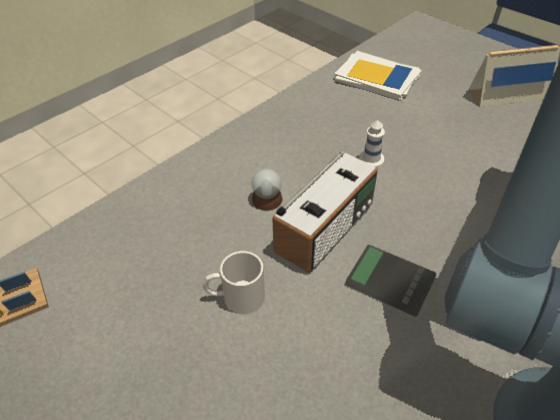

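Side view: radio top panel spans about (275,215)–(378,165), selector at (313,209), volume at (347,174), aerial pivot at (281,211). The mug, globe and lighthouse stand beside or behind it, and the calculator is in front at (390,280).

```bash
python3 - <<'E'
from h import *
for n,seed,box in (("side",(325,195),(265,145,390,250)),("scene",(250,188),(185,165,310,215))):
    i=cv2.imread(f"pics/{n}0.png");m=camera_model(n)
    h=cv2.cvtColor(i,cv2.COLOR_BGR2HSV);k=((h[...,2]>150)&(h[...,1]<40)).astype(np.uint8)
    z=np.zeros_like(k);x0,y0,x1,y1=box;z[y0:y1,x0:x1]=1;k*=z
    N,l,s,c=cv2.connectedComponentsWithStats(k);j=1+np.argmax(s[1:,4]);print(n,i[seed[1],seed[0]],s[j])
    v,u=np.nonzero(l==j)
    P=np.array([onz(m,a,b,.12)[:2] for a,b in zip(u,v)],np.float32)
    r=cv2.minAreaRect(P*1000);print(r,cv2.boxPoints(r).round().tolist())
    # dark wheels inside hull
    hull=cv2.convexHull(np.c_[u,v].astype(np.int32));q=np.zeros_like(k);cv2.fillConvexPoly(q,hull,1)
    d=q*(h[...,2]<90).astype(np.uint8)
    N,l,s,c=cv2.connectedComponentsWithStats(d)
    for a in range(1,N):
        if s[a,4]>15: print("dark",s[a],c[a],onz(m,*c[a],.126).round(4))
    x0-=20;y0-=20
    cv2.imwrite(f"pics/{n}c.png",cv2.resize(i[y0:y0+125,x0:x0+160],None,fx=5,fy=4.8,interpolation=cv2.INTER_CUBIC) )
E
```

```text
side [205 218 223] [ 265  145  125  105 8269]
((548.0614013671875, -62.19580078125), (273.74365234375, 296.22900390625), 43.56654739379883) [[347.0, -49.0], [551.0, -264.0], [749.0, -75.0], [545.0, 139.0]]
dark [365 146  16  10  64] [371.40625 152.21875] [ 0.5601 -0.2116  0.126 ]
dark [337 169  21  12 111] [347.24324324 174.68468468] [ 0.5525 -0.1204  0.126 ]
dark [314 172  63  67 654] [357.00764526 201.79051988] [ 0.4889 -0.0728  0.126 ]
dark [268 191  14  18 160] [275.10625 199.325  ] [0.6102 0.0339 0.126 ]
dark [301 201  24  17 186] [313.20967742 209.37096774] [0.5373 0.0021 0.126 ]
dark [276 207  10   9  59] [280.6440678  210.98305085] [0.5801 0.0491 0.126 ]
scene [204 220 228] [ 185  173  113   42 1662]
((560.1177978515625, -73.97257995605469), (184.2806396484375, 269.4024658203125), 27.61896514892578) [[416.0, 3.0], [541.0, -236.0], [704.0, -151.0], [579.0, 88.0]]
dark [194 173  32   1  32] [209.5 173. ] [ 0.533  -0.1699  0.126 ]
dark [259 174  32   6  62] [270.74193548 176.85483871] [ 0.5128 -0.0141  0.126 ]
dark [217 177  11  11  59] [221.96610169 182.3220339 ] [ 0.5664 -0.1212  0.126 ]
dark [265 181  14  11  91] [272.14285714 185.3956044 ] [0.5493 0.0012 0.126 ]
dark [284 193   8   7  46] [287.95652174 195.80434783] [0.5827 0.0497 0.126 ]
dark [192 195  84  20 778] [221.83419023 203.47043702] [ 0.6497 -0.0855  0.126 ]
```

View pics/sidec.png

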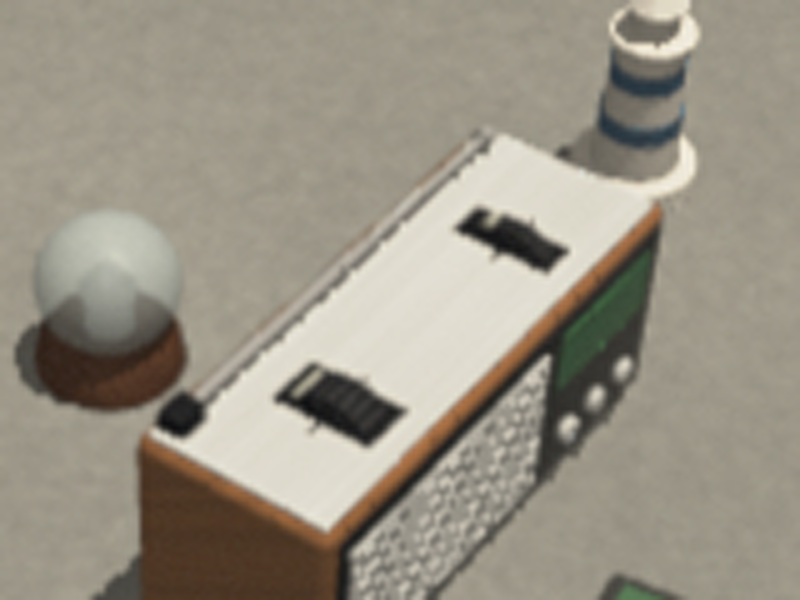

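Crop: both slots are clear, each with its white mark at the rear end. Crossing the two views gives selector ≈ (0.542, -0.0015), volume ≈ (0.5575, -0.124), 124 mm apart (expected 124), yaw ≈ 7.7°. The pivot block agrees. I'll move to hover over the selector with the hand shut.

jog_arm(
  delta_pos=[
    [0.2, -0.15, 0],
    [0.4, -0.3, 0],
    [0.6, -0.45, 0],
    [0.8, -0.6, 0],
    [1, -0.745, 0],
    [1, -0.745, 0],
  ],
  rot=[
    [0, 0, 0],
    [0, 0, 0],
    [0, 0, 0],
    [0, 0, 0],
    [0, 0, 0],
    [0, 0, 0],
  ],
  hand=[1, 1, 1, 1, 1, 1],
)

```text
time_s: 0.7
position: [0.3442, -0.3176, 0.2088]
ee_rot: [-3.081, -0.598, -0.001]
force: [-0.1, -0.3, 0.0]
finger_gap: 0.0001
grip_force: 0.0
```

jog_arm(
  delta_pos=[
    [0.2, -0.15, 0],
    [0.4, -0.3, 0],
    [0.6, -0.45, 0],
    [0.8, -0.6, 0],
    [1, -0.745, 0],
    [1, -0.745, 0],
  ],
  rot=[
    [0, 0, 0],
    [0, 0, 0],
    [0, 0, 0],
    [0, 0, 0],
    [0, 0, 0],
    [0, 0, 0],
  ],
  hand=[1, 1, 1, 1, 1, 1],
)

```text
time_s: 1.3
position: [0.4759, -0.1069, 0.2087]
ee_rot: [-3.083, -0.598, -0.002]
force: [-0.5, -0.3, -0.0]
finger_gap: -0.0003
grip_force: 0.0
```

jog_arm(
  delta_pos=[
    [0.2, -0.15, 0],
    [0.4, -0.3, 0],
    [0.5, -0.37, 0],
    [0.5, -0.37, 0],
    [0.5, -0.37, 0],
    [0.5, -0.37, 0],
  ],
  rot=[
    [0, 0, 0.1],
    [0, 0, 0.2],
    [0, 0, 0.23],
    [0, 0, 0.23],
    [0, 0, 0.23],
    [0, 0, 0.23],
  ],
  hand=[1, 1, 1, 1, 1, 1],
)

```text
time_s: 1.9
position: [0.5389, -0.007, 0.2088]
ee_rot: [3.134, 0.209, -0.002]
force: [-0.3, -0.4, 0.6]
finger_gap: 0.0001
grip_force: 0.0
```

```bash
cat >> h.py <<'E'
from scipy.spatial.transform import Rotation as R
def togo(t,yaw,s=None):
    s=s or get_state();r=R.from_rotvec(s["ee_rot"])
    tx=r.as_matrix()[:,0];cur=np.degrees(np.arctan2(tx[1],tx[0]))
    print("t",s["time_s"],"pos",s["position"].round(4),"yaw",cur.round(2),"zaxis",r.as_matrix()[:,2].round(4),"F",s["force"].round(1),"gap",round(s["finger_gap"],4))
    print("shift units",(r.inv().apply(np.array(t)-s["position"])/.2).round(3),"rotz units",round(-(yaw-cur)/60,3))
E
python3 - <<'E'
from h import *
togo([.5425,-.0015,.209],7.7)
m=camera_model("wrist");i=get_image("wrist");cv2.imwrite("pics/w1.png",i)
for p in ([.542,-.0015,.129],[.5575,-.124,.129]):print(proj(m,p))
E
```

```text
t 1.9 pos [ 0.5389 -0.007   0.2088] yaw 7.64 zaxis [-1.e-03 -6.e-04 -1.e+00] F [-0.3 -0.4  0.6] gap 0.0001
shift units [ 0.021 -0.025 -0.001] rotz units -0.001
[270.61719216 202.85363722]
[416.39404615 204.02853887]
```

View pics/w1.png

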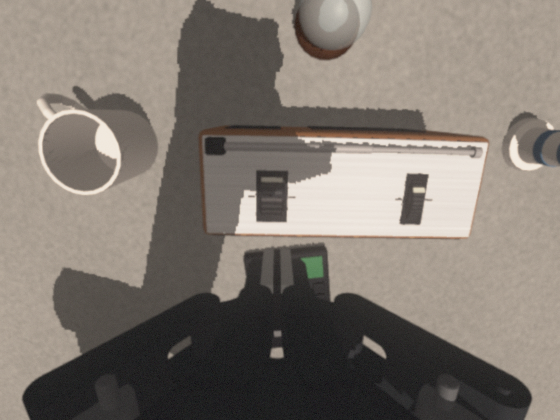

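Wrist view: selector slot centre at (272,196), its mark at (272,180); volume slot centre at (414,199), mark at (419,189). I'll cast these rays.

```bash
python3 - <<'E'
from h import *
m=camera_model("wrist")
i=cv2.imread("pics/w1.png");h=cv2.cvtColor(i,cv2.COLOR_BGR2GRAY)
for n,(x0,y0,x1,y1) in {"sel":(246,160,300,230),"vol":(394,165,434,232)}.items():
    c=h[y0:y1,x0:x1];k=(c<70).astype(np.uint8);k=cv2.morphologyEx(k,cv2.MORPH_OPEN,np.ones((5,5)))
    k=cv2.morphologyEx(k,cv2.MORPH_CLOSE,np.ones((15,15)))
    p=cv2.findNonZero(k).reshape(-1,2)+[x0,y0];r=cv2.minAreaRect(p.astype(np.float32));print(n,r,onz(m,*r[0],.12).round(4),onz(m,*r[0],.129).round(4))
for q in ((204,238),(469,238),(203,131),(487,139)):print(q,onz(m,*q,.12).round(4))
print(camera_model("wrist")["cam_to_world"].round(3))
print(proj(m,get_state()["position"]))
E
```

```text
sel ((271.5, 183.0), (24.0, 29.0), 90.0) [ 5.569e-01 -1.000e-04  1.200e-01] [ 0.5589 -0.      0.129 ]Traceback (most recent call last):
  File "<stdin>", line 7, in <module>
AttributeError: 'NoneType' object has no attribute 'reshape'
```

```bash
python3 - <<'E'
from h import *
m=camera_model("wrist")
for q in ((272,196.5),(414,199),(204,238),(469,238),(203,131),(487,139)):print(q,onz(m,*q,.12).round(4))
print(m["cam_to_world"].round(3)); print(proj(m,get_state()["position"]))
E
```

```text
(272, 196.5) [ 0.5452 -0.0021  0.12  ]
(414, 199) [ 0.5596 -0.1254  0.12  ]
(204, 238) [0.4987 0.0537 0.12  ]
(469, 238) [ 0.5304 -0.187   0.12  ]
(203, 131) [0.5925 0.0607 0.12  ]
(487, 139) [ 0.619  -0.1744  0.12  ]
[[ 0.134 -0.948 -0.291  0.613]
 [-0.991 -0.127 -0.04   0.003]
 [ 0.001  0.293 -0.956  0.373]
 [ 0.     0.     0.     1.   ]]
[276.81782213 246.62148602]
```

jog_arm(
  delta_pos=[
    [0.059, -0.022, 0.1],
    [0.059, -0.022, 0.2],
    [0.059, -0.022, 0.3],
    [0.059, -0.022, 0.36],
    [0.059, -0.022, 0.38],
    [0.059, -0.022, 0.38],
  ],
  rot=[
    [0, 0, 0],
    [0, 0, 0],
    [0, 0, 0],
    [0, 0, 0],
    [0, 0, 0],
    [0, 0, 0],
  ],
  hand=[1, 1, 1, 1, 1, 1],
)

```text
time_s: 2.55
position: [0.5503, 0.0, 0.133]
ee_rot: [3.135, 0.21, -0.001]
force: [0.1, 0.8, 0.1]
finger_gap: -0.0002
grip_force: 0.0
```

jog_arm(
  delta_pos=[
    [0, 0, 0.01],
    [0, 0, 0.015],
    [0, 0, 0.015],
  ],
  rot=[
    [0, 0, 0],
    [0, 0, 0],
    [0, 0, 0],
  ],
  hand=[1, 1, 1],
)

```text
time_s: 2.85
position: [0.5512, 0.0005, 0.1307]
ee_rot: [3.134, 0.212, 0.002]
force: [0.6, 0.4, 0.3]
finger_gap: 0.0
grip_force: 0.0
```

jog_arm(
  delta_pos=[
    [-0.002, 0.006, 0.005],
    [-0.002, 0.006, 0.01],
    [-0.002, 0.006, 0.01],
  ],
  rot=[
    [0, 0, 0],
    [0, 0, 0],
    [0, 0, 0],
  ],
  hand=[1, 1, 1],
)

```text
time_s: 3.15
position: [0.5504, -0.0006, 0.128]
ee_rot: [3.134, 0.212, -0.0]
force: [0.1, -0.2, 0.1]
finger_gap: 0.0001
grip_force: 0.0
```

```bash
python3 - <<'E'
from h import *
s=get_state();print(s["position"],s["force"],s["moment"])
E
```

```text
[ 0.55043155 -0.00064443  0.12799708] [ 0.0884476  -0.22841186  0.09518631] [-0.00342048 -0.00921139  0.02232437]
```

jog_arm(
  delta_pos=[
    [0, 0, 0.003],
    [0, 0, 0.005],
    [0, 0, 0.005],
  ],
  rot=[
    [0, 0, 0],
    [0, 0, 0],
    [0, 0, 0],
  ],
  hand=[1, 1, 1],
)

```text
time_s: 3.45
position: [0.5504, -0.0006, 0.127]
ee_rot: [3.134, 0.212, -0.0]
force: [-0.5, 0.0, -0.2]
finger_gap: -0.0003
grip_force: 0.0
```

jog_arm(
  delta_pos=[
    [0, 0, 0.003],
    [0, 0, 0.005],
    [0, 0, 0.005],
  ],
  rot=[
    [0, 0, 0],
    [0, 0, 0],
    [0, 0, 0],
  ],
  hand=[1, 1, 1],
)

```text
time_s: 3.75
position: [0.5504, -0.0007, 0.126]
ee_rot: [3.134, 0.212, -0.0]
force: [0.2, -0.2, -0.3]
finger_gap: 0.0002
grip_force: 0.0
```

```bash
python3 - <<'E'
from h import *
i=get_image("side");j=get_image("wrist");k=get_image("scene")
a=cv2.resize(i[130:260,260:400],(400,371),interpolation=3);b=cv2.resize(j[120:290,180:360],(400,378),interpolation=3)[:371]
cv2.imwrite("pics/c1.png",np.hstack([a,b]))
E
```

```text
(no output)
```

View pics/c1.png

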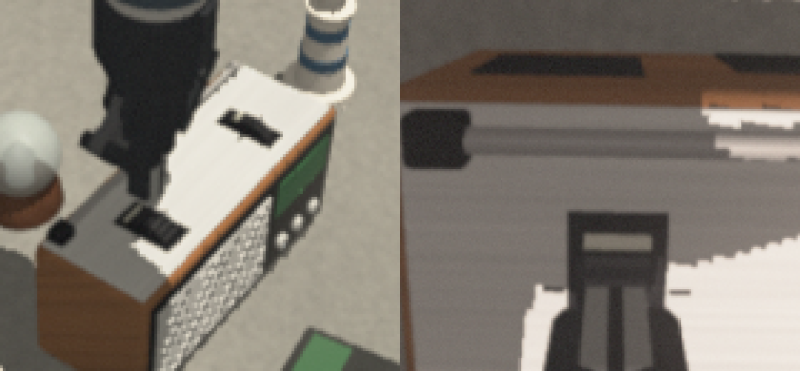

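Wrist crop (right): the tip is centred across the selector, mark just behind it at full-frame px (278,229), axle ticks at (249,251) and (306,251).

```bash
python3 - <<'E'
from h import *
m=camera_model("wrist");s=get_state();print(s["position"],s["force"],proj(m,s["position"]))
for q in ((248.9,250.6),(277.6,250.6),(306.5,250.6)):print(onz(m,*q,.12).round(4))
print(onz(m,277.5,229,.123).round(4))
E
```

```text
[ 0.55051689 -0.00066336  0.12609309] [-0.50838541 -0.38943173  0.94853641] [276.80382646 246.6115827 ]
[0.5428 0.0156 0.12  ]
[ 0.5452 -0.0019  0.12  ]
[ 0.5476 -0.0195  0.12  ]
[5.604e-01 3.000e-04 1.230e-01]
```

jog_arm(
  delta_pos=[
    [0, 0, 0.003],
    [0, 0, 0.005],
    [0, 0, 0.005],
  ],
  rot=[
    [0, 0, 0],
    [0, 0, 0],
    [0, 0, 0],
  ],
  hand=[1, 1, 1],
)

```text
time_s: 4.2
position: [0.5504, -0.0007, 0.125]
ee_rot: [3.134, 0.212, -0.0]
force: [-0.6, 0.4, -0.4]
finger_gap: 0.0001
grip_force: 0.0
```

jog_arm(
  delta_pos=[
    [0, 0, 0.003],
    [0, 0, 0.003],
  ],
  rot=[
    [0, 0, 0],
    [0, 0, 0],
  ],
  hand=[1, 1],
)

```text
time_s: 4.4
position: [0.5505, -0.0007, 0.1244]
ee_rot: [3.134, 0.212, -0.0]
force: [-0.5, 0.1, 0.1]
finger_gap: -0.0
grip_force: 0.0
```

jog_arm(
  delta_pos=[
    [0, 0, 0.003],
    [0, 0, 0.003],
  ],
  rot=[
    [0, 0, 0],
    [0, 0, 0],
  ],
  hand=[1, 1],
)

```text
time_s: 4.6
position: [0.5504, -0.0006, 0.1238]
ee_rot: [3.134, 0.212, -0.0]
force: [-0.6, 0.7, 0.9]
finger_gap: 0.0003
grip_force: 0.0
```

jog_arm(
  delta_pos=[
    [0, 0, 0.003],
    [0, 0, 0.003],
  ],
  rot=[
    [0, 0, 0],
    [0, 0, 0],
  ],
  hand=[1, 1],
)

```text
time_s: 4.8
position: [0.5505, -0.0007, 0.1232]
ee_rot: [3.134, 0.212, -0.0]
force: [0.1, -0.6, -0.4]
finger_gap: -0.0002
grip_force: 0.0
```

jog_arm(
  delta_pos=[
    [0, 0, 0.003],
    [0, 0, 0.003],
  ],
  rot=[
    [0, 0, 0],
    [0, 0, 0],
  ],
  hand=[1, 1],
)

```text
time_s: 5.0
position: [0.5504, -0.0006, 0.1226]
ee_rot: [3.134, 0.212, -0.0]
force: [-0.1, -0.2, 0.1]
finger_gap: 0.0001
grip_force: 0.0
```

```bash
python3 - <<'E'
from h import *
s=get_state();print(s["position"],s["force"])
j=get_image("wrist");k=get_image("scene")
m=camera_model("scene");print(proj(m,s["position"]),proj(m,[.545,-.002,.129]))
a=cv2.resize(k[150:225,230:310],(400,375),interpolation=3);b=cv2.resize(j[200:275,238:318],(400,375),interpolation=3)
cv2.imwrite("pics/c2.png",np.hstack([a,b]))
E
```

```text
[ 0.55043507 -0.00062864  0.12261435] [-0.06546139 -0.15655524  0.05992779]
[271.33713782 186.73368878] [271.38326892 183.21052118]
```

View pics/c2.png

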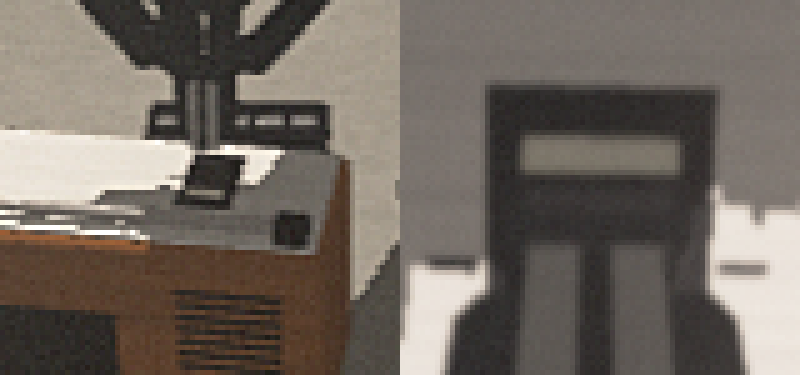

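Left (scene crop): the fingertip ends at full-frame px (271,180.6), on the robot's side of the wheel. Right (wrist crop): tip edge at row ≈248.6. I'll intersect these.

```bash
python3 - <<'E'
from h import *
m=camera_model("wrist");k=camera_model("scene");s=get_state()
for z in (.115,.12,.125,.13,.135,.14,.145,.15):
    p=onz(m,277,248.6,z);print(z,p.round(4),proj(k,p).round(1), R.from_rotvec(s["ee_rot"]).inv().apply(p-s["position"]).round(4))
print(ray(m,277,248))
E
```

```text
0.115 [ 0.5458 -0.0014  0.115 ] [271.7 188.3] [-0.0048  0.0002  0.0077]
0.12 [ 0.548  -0.0011  0.12  ] [271.5 187.1] [-0.0025  0.0001  0.0027]
0.125 [ 0.5503 -0.0008  0.125 ] [271.2 185.8] [-0.0002  0.0001 -0.0023]
0.13 [ 5.526e-01 -5.000e-04  1.300e-01] [271.  184.6] [ 0.0021  0.0001 -0.0073]
0.135 [ 5.548e-01 -2.000e-04  1.350e-01] [270.8 183.3] [ 0.0044  0.0001 -0.0123]
0.14 [5.571e-01 2.000e-04 1.400e-01] [270.5 182. ] [ 0.0067  0.0001 -0.0173]
0.145 [5.594e-01 5.000e-04 1.450e-01] [270.3 180.7] [ 0.009   0.0001 -0.0223]
0.15 [0.5617 0.0008 0.15  ] [270.  179.4] [ 0.0113  0.0001 -0.0273]
(array([0.62392409, 0.00966874, 0.28709142]), array([-0.41464474, -0.0589641 , -0.91760201]))
```

```bash
python3 - <<'E'
from h import *
k=camera_model("scene");d=camera_model("side")
for z in (.12,.125,.13,.135,.14,.145,.15,.155): print(z,*[(proj(k,p).round(1),proj(d,p).round(1)) for p in ([.5504,-.0007,z],[.5604,.0007,z],[.5404,-.002,z])])
E
```

```text
0.12 (array([271.4, 187.6]), array([309.1, 207.4])) (array([270.6, 189.9]), array([304.9, 205.2])) (array([272.1, 185.4]), array([313.3, 209.6]))
0.125 (array([271.3, 185.9]), array([309.2, 205.6])) (array([270.6, 188.2]), array([304.9, 203.5])) (array([272. , 183.6]), array([313.4, 207.8]))
0.13 (array([271.2, 184.1]), array([309.3, 203.9])) (array([270.5, 186.4]), array([305. , 201.7])) (array([272. , 181.9]), array([313.5, 206.1]))
0.135 (array([271.1, 182.3]), array([309.3, 202.1])) (array([270.4, 184.6]), array([305.1, 199.9])) (array([271.9, 180.1]), array([313.6, 204.3]))
0.14 (array([271. , 180.5]), array([309.4, 200.3])) (array([270.3, 182.8]), array([305.1, 198.1])) (array([271.8, 178.3]), array([313.7, 202.5]))
0.145 (array([271. , 178.7]), array([309.5, 198.5])) (array([270.2, 180.9]), array([305.2, 196.3])) (array([271.7, 176.5]), array([313.8, 200.7]))
0.15 (array([270.9, 176.9]), array([309.6, 196.6])) (array([270.1, 179.1]), array([305.3, 194.5])) (array([271.6, 174.7]), array([313.9, 198.8]))
0.155 (array([270.8, 175. ]), array([309.7, 194.8])) (array([270.1, 177.3]), array([305.3, 192.6])) (array([271.6, 172.8]), array([314., 197.]))
```

All three views place the real fingertip about 15 mm above the nominal TCP, so it's not in contact yet. I'll keep descending gently while watching the force.

jog_arm(
  delta_pos=[
    [0, 0, 0.005],
    [0, 0, 0.01],
    [0, 0, 0.015],
    [0, 0, 0.015],
  ],
  rot=[
    [0, 0, 0],
    [0, 0, 0],
    [0, 0, 0],
    [0, 0, 0],
  ],
  hand=[1, 1, 1, 1],
)

```text
time_s: 5.5
position: [0.5503, -0.0006, 0.1194]
ee_rot: [3.134, 0.212, -0.001]
force: [-0.7, 1.0, -0.2]
finger_gap: -0.0003
grip_force: 0.0
```

jog_arm(
  delta_pos=[
    [0, 0, 0.003],
    [0, 0, 0.006],
    [0, 0, 0.01],
    [0, 0, 0.01],
  ],
  rot=[
    [0, 0, 0],
    [0, 0, 0],
    [0, 0, 0],
    [0, 0, 0],
  ],
  hand=[1, 1, 1, 1],
)

```text
time_s: 5.9
position: [0.5504, -0.0007, 0.1176]
ee_rot: [3.134, 0.212, -0.0]
force: [0.2, 0.3, -0.9]
finger_gap: -0.0003
grip_force: 0.0
```

jog_arm(
  delta_pos=[
    [0, 0, 0.003],
    [0, 0, 0.005],
    [0, 0, 0.005],
  ],
  rot=[
    [0, 0, 0],
    [0, 0, 0],
    [0, 0, 0],
  ],
  hand=[1, 1, 1],
)

```text
time_s: 6.2
position: [0.5505, -0.0007, 0.1166]
ee_rot: [3.134, 0.212, -0.0]
force: [0.2, -0.1, 0.1]
finger_gap: 0.0001
grip_force: 0.0
```

jog_arm(
  delta_pos=[
    [0, 0, 0.003],
    [0, 0, 0.005],
    [0, 0, 0.005],
  ],
  rot=[
    [0, 0, 0],
    [0, 0, 0],
    [0, 0, 0],
  ],
  hand=[1, 1, 1],
)

```text
time_s: 6.5
position: [0.5504, -0.0006, 0.1156]
ee_rot: [3.134, 0.212, -0.0]
force: [-0.5, -0.7, -0.1]
finger_gap: 0.0002
grip_force: 0.0
```

jog_arm(
  delta_pos=[
    [0, 0, 0.003],
    [0, 0, 0.004],
    [0, 0, 0.004],
  ],
  rot=[
    [0, 0, 0],
    [0, 0, 0],
    [0, 0, 0],
  ],
  hand=[1, 1, 1],
)

```text
time_s: 6.8
position: [0.5505, -0.0007, 0.1148]
ee_rot: [3.134, 0.212, -0.0]
force: [0.0, 0.2, 0.4]
finger_gap: 0.0002
grip_force: 0.0
```

```bash
python3 - <<'E'
from h import *
s=get_state();print(s["position"],s["force"])
i=get_image("side");j=get_image("wrist");k=get_image("scene")
r=lambda c:cv2.resize(c,(266,280),interpolation=3)
cv2.imwrite("pics/c3.png",np.hstack([r(i[175:238,280:340]),r(k[150:213,240:300]),r(j[205:268,248:308])]))
E
```

```text
[ 0.55046241 -0.0006682   0.11484979] [0.01883635 0.24577749 0.44149206]
```

View pics/c3.png

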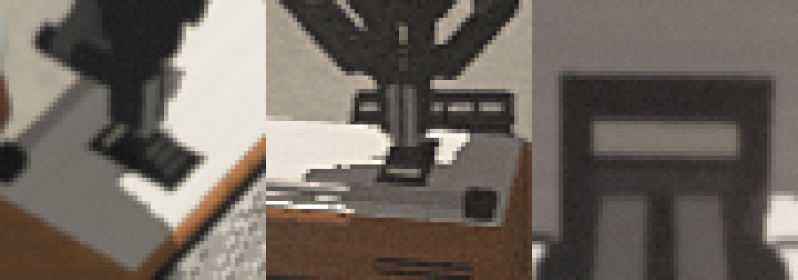

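Tip is now just above the rim, between mark and apex (side crop (135,130), scene crop (403,147)), with a few mm left.

jog_arm(
  delta_pos=[
    [0, 0, 0.003],
    [0, 0, 0.006],
    [0, 0, 0.006],
  ],
  rot=[
    [0, 0, 0],
    [0, 0, 0],
    [0, 0, 0],
  ],
  hand=[1, 1, 1],
)

```text
time_s: 7.25
position: [0.5504, -0.0006, 0.1136]
ee_rot: [3.134, 0.212, -0.0]
force: [0.4, -0.0, 0.1]
finger_gap: -0.0
grip_force: 0.0
```

jog_arm(
  delta_pos=[
    [0, 0, 0.003],
    [0, 0, 0.005],
    [0, 0, 0.005],
  ],
  rot=[
    [0, 0, 0],
    [0, 0, 0],
    [0, 0, 0],
  ],
  hand=[1, 1, 1],
)

```text
time_s: 7.55
position: [0.5505, -0.0007, 0.1126]
ee_rot: [3.134, 0.212, -0.0]
force: [-0.3, -1.4, 0.8]
finger_gap: -0.0
grip_force: 0.0
```

jog_arm(
  delta_pos=[
    [0, 0, 0.003],
    [0, 0, 0.005],
    [0, 0, 0.005],
  ],
  rot=[
    [0, 0, 0],
    [0, 0, 0],
    [0, 0, 0],
  ],
  hand=[1, 1, 1],
)

```text
time_s: 7.85
position: [0.5505, -0.0007, 0.1116]
ee_rot: [3.134, 0.212, -0.0]
force: [0.5, 0.3, 0.4]
finger_gap: -0.0002
grip_force: 0.0
```

jog_arm(
  delta_pos=[
    [0, 0, 0.003],
    [0, 0, 0.005],
    [0, 0, 0.005],
  ],
  rot=[
    [0, 0, 0],
    [0, 0, 0],
    [0, 0, 0],
  ],
  hand=[1, 1, 1],
)

```text
time_s: 8.15
position: [0.5505, -0.0007, 0.1106]
ee_rot: [3.134, 0.212, -0.0]
force: [0.7, -0.6, 0.1]
finger_gap: 0.0003
grip_force: 0.0
```

jog_arm(
  delta_pos=[
    [0, 0, 0.003],
    [0, 0, 0.003],
  ],
  rot=[
    [0, 0, 0],
    [0, 0, 0],
  ],
  hand=[1, 1],
)

```text
time_s: 8.35
position: [0.5505, -0.0007, 0.11]
ee_rot: [3.134, 0.212, -0.0]
force: [0.1, 0.3, -0.6]
finger_gap: -0.0001
grip_force: 0.0
```

jog_arm(
  delta_pos=[
    [0, 0, 0.003],
    [0, 0, 0.003],
  ],
  rot=[
    [0, 0, 0],
    [0, 0, 0],
  ],
  hand=[1, 1],
)

```text
time_s: 8.55
position: [0.5505, -0.0007, 0.1094]
ee_rot: [3.134, 0.212, -0.0]
force: [-0.1, -0.1, 0.6]
finger_gap: -0.0003
grip_force: 0.0
```

jog_arm(
  delta_pos=[
    [0, 0, 0.003],
    [0, 0, 0.003],
  ],
  rot=[
    [0, 0, 0],
    [0, 0, 0],
  ],
  hand=[1, 1],
)

```text
time_s: 8.75
position: [0.5504, -0.0007, 0.1088]
ee_rot: [3.134, 0.212, -0.0]
force: [-0.4, 0.4, 0.1]
finger_gap: 0.0
grip_force: 0.0
```

jog_arm(
  delta_pos=[
    [0, 0, 0.003],
    [0, 0, 0.003],
  ],
  rot=[
    [0, 0, 0],
    [0, 0, 0],
  ],
  hand=[1, 1],
)

```text
time_s: 8.95
position: [0.5504, -0.0007, 0.1082]
ee_rot: [3.134, 0.212, -0.0]
force: [1.1, 0.9, 0.5]
finger_gap: 0.0
grip_force: 0.0
```

jog_arm(
  delta_pos=[
    [0, 0, 0.003],
    [0, 0, 0.003],
  ],
  rot=[
    [0, 0, 0],
    [0, 0, 0],
  ],
  hand=[1, 1],
)

```text
time_s: 9.15
position: [0.5505, -0.0007, 0.1076]
ee_rot: [3.134, 0.212, -0.0]
force: [1.1, 0.7, -0.2]
finger_gap: 0.0005
grip_force: 0.0
```

jog_arm(
  delta_pos=[
    [0, 0, 0.003],
    [0, 0, 0.003],
  ],
  rot=[
    [0, 0, 0],
    [0, 0, 0],
  ],
  hand=[1, 1],
)

```text
time_s: 9.35
position: [0.5504, -0.0006, 0.107]
ee_rot: [3.134, 0.212, -0.0]
force: [0.3, -0.3, 0.4]
finger_gap: -0.0001
grip_force: 0.0
```

jog_arm(
  delta_pos=[
    [0, 0, 0.003],
    [0, 0, 0.003],
  ],
  rot=[
    [0, 0, 0],
    [0, 0, 0],
  ],
  hand=[1, 1],
)

```text
time_s: 9.55
position: [0.5508, -0.0007, 0.1068]
ee_rot: [3.134, 0.212, 0.001]
force: [-0.1, -0.6, 2.7]
finger_gap: -0.0001
grip_force: 1.0
```

Contact at TCP z = 0.107 (2.7 N). I'll press a little more.

jog_arm(
  delta_pos=[
    [0, 0, 0.002],
    [0, 0, 0.002],
  ],
  rot=[
    [0, 0, 0],
    [0, 0, 0],
  ],
  hand=[1, 1],
)

```text
time_s: 9.75
position: [0.5511, -0.0006, 0.1067]
ee_rot: [3.134, 0.212, 0.002]
force: [-0.2, 0.4, 5.3]
finger_gap: -0.0001
grip_force: 2.3
```

```bash
python3 - <<'E'
from h import *
s=get_state();print(s["position"],s["force"],s["moment"])
E
```

```text
[ 0.5510712  -0.00062932  0.10674726] [-0.18558308  0.41411876  5.25323456] [0.03646385 0.05181716 0.01738722]
```

jog_arm(
  delta_pos=[
    [-0.005, 0, 0.001],
    [-0.01, 0, 0.001],
    [-0.015, 0, 0.001],
    [-0.02, 0, 0.001],
  ],
  rot=[
    [0, 0, 0],
    [0, 0, 0],
    [0, 0, 0],
    [0, 0, 0],
  ],
  hand=[1, 1, 1, 1],
)

```text
time_s: 10.15
position: [0.5478, -0.001, 0.1067]
ee_rot: [-3.134, -0.212, -0.004]
force: [2.5, 0.6, 5.6]
finger_gap: -0.0001
grip_force: 2.6
```

```bash
python3 - <<'E'
from h import *
s=get_state();print(s["position"],s["force"],s["moment"])
m=camera_model("wrist");i=get_image("wrist");cv2.imwrite("pics/w2.png",i)
g=i[195:262,278].mean(axis=1).round().astype(int);print(list(g))
E
```

```text
[ 0.54781517 -0.00101537  0.10671352] [2.47443729 0.64113204 5.62759601] [ 0.26324703 -0.3075269   0.01365952]
[np.int64(112), np.int64(118), np.int64(117), np.int64(117), np.int64(117), np.int64(115), np.int64(113), np.int64(115), np.int64(113), np.int64(115), np.int64(114), np.int64(113), np.int64(114), np.int64(117), np.int64(117), np.int64(116), np.int64(117), np.int64(118), np.int64(116), np.int64(114), np.int64(110), np.int64(110), np.int64(112), np.int64(112), np.int64(114), np.int64(111), np.int64(92), np.int64(68), np.int64(49), np.int64(37), np.int64(43), np.int64(42), np.int64(44), np.int64(40), np.int64(42), np.int64(46), np.int64(45), np.int64(49), np.int64(42), np.int64(46), np.int64(40), np.int64(48), np.int64(61), np.int64(96), np.int64(112), np.int64(118), np.int64(117), np.int64(120), np.int64(118), np.int64(117), np.int64(111), np.int64(85), np.int64(55), np.int64(47), np.int64(45), np.int64(45), np.int64(45), np.int64(43), np.int64(43), np.int64(44), np.int64(40), np.int64(40), np.int64(45), np.int64(41), np.int64(44), np.int64(40), np.int64(46)]
```

The wheel follows (mark moved about 6 px relative to the slot). I'll continue the stroke.

jog_arm(
  delta_pos=[
    [-0.006, 0, 0.001],
    [-0.012, 0, 0.001],
    [-0.018, 0, 0.001],
    [-0.024, 0, 0.001],
    [-0.03, 0, 0.001],
    [-0.035, 0, 0.001],
  ],
  rot=[
    [0, 0, 0],
    [0, 0, 0],
    [0, 0, 0],
    [0, 0, 0],
    [0, 0, 0],
    [0, 0, 0],
  ],
  hand=[1, 1, 1, 1, 1, 1],
)

```text
time_s: 10.8
position: [0.5404, -0.0019, 0.1067]
ee_rot: [-3.134, -0.212, -0.003]
force: [-0.9, 1.3, 7.6]
finger_gap: -0.0002
grip_force: 3.9
```

```bash
cat >> h.py <<'E'
def prof(u):
    i=get_image("wrist")
    return i,i[190:275,u].mean(axis=1).round().astype(int).tolist()
E
python3 - <<'E'
from h import *
s=get_state();print(s["position"],s["force"],s["moment"]);print(prof(278)[1])
E
```

```text
[ 0.5404352  -0.00186375  0.10668809] [-0.85554823  1.25088656  7.55569159] [0.23643676 0.08001651 0.02013967]
[115, 112, 116, 115, 115, 115, 113, 114, 114, 116, 111, 111, 111, 111, 110, 114, 114, 111, 88, 59, 44, 39, 44, 37, 39, 42, 39, 43, 45, 49, 44, 47, 48, 43, 41, 37, 40, 43, 46, 47, 51, 50, 49, 48, 48, 44, 46, 49, 52, 74, 103, 119, 120, 124, 125, 124, 118, 98, 72, 50, 44, 46, 43, 44, 44, 41, 46, 41, 40, 47, 43, 40, 40, 43, 45, 42, 41, 42, 43, 44, 45, 42, 42, 45, 42]
```

Tangential force has reversed, so the detent is pulling it forward. Lift off and check.

jog_arm(
  delta_pos=[
    [0, 0, -0.02],
    [0, 0, -0.06],
    [0, 0, -0.15],
    [0, 0, -0.25],
    [0, 0, -0.3],
    [0, 0, -0.3],
  ],
  rot=[
    [0, 0, 0],
    [0, 0, 0],
    [0, 0, 0],
    [0, 0, 0],
    [0, 0, 0],
    [0, 0, 0],
  ],
  hand=[1, 1, 1, 1, 1, 1],
)

```text
time_s: 11.45
position: [0.5408, -0.0023, 0.1672]
ee_rot: [3.134, 0.212, 0.005]
force: [0.6, 0.2, 0.4]
finger_gap: -0.0004
grip_force: 0.0
```

```bash
python3 - <<'E'
from h import *
s=get_state();print(s["position"],s["force"])
m=camera_model("wrist");i=get_image("wrist")
print([proj(m,p).round(1).tolist() for p in ([.545,-.002,.129],[.559,-.1247,.129])])
cv2.imwrite("pics/w3.png",cv2.resize(i[110:260,180:480],(800,400),interpolation=3))
E
```

```text
[ 0.54076778 -0.00234998  0.16720325] [0.64319056 0.19047068 0.41938711]
[[277.0, 218.8], [448.2, 222.1]]
```

View pics/w3.png

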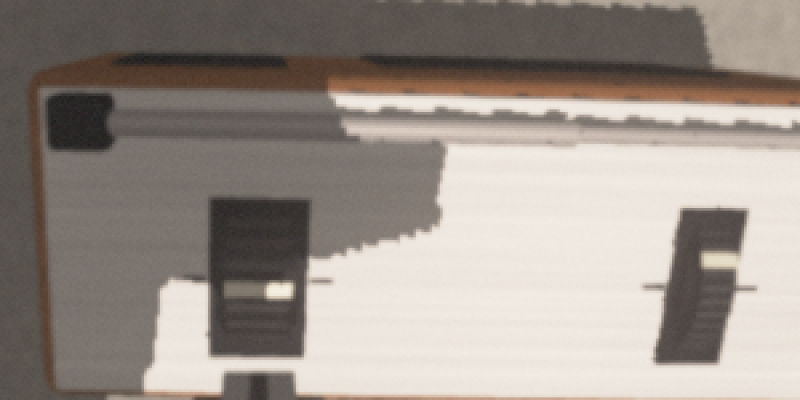

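Selector mark sits at (276.8,218.75), exactly the projected top (277,218.8): notch "on". Volume mark is at (449.6,207.5), with its top projected at about (448,222). I'll work out the volume angle.

```bash
python3 - <<'E'
from h import *
m=camera_model("wrist")
a=onz(m,180+652*.375,110+287*.375,.12);b=onz(m,180+747*.375,110+288*.375,.12);print(a,b,(a+b)/2)
a1=onz(m,180+195*.375,110+279*.375,.12);b1=onz(m,180+322*.375,110+281.5*.375,.12);print((a1+b1)/2)
c=(a+b)/2;c[0]=c[0];y=np.radians(7.7)
for t in np.arange(0,.85,.05):
    p=np.array([.559,-.1247,.105])+.024*np.array([np.sin(t)*np.cos(y),np.sin(t)*np.sin(y),np.cos(t)]);print(round(t,2),proj(m,p).round(1))
togo([.559+.0065*.991,-.1245+.0065*.133,.1672],7.7)
E
```

```text
[ 0.55713356 -0.11054706  0.12      ] [ 0.56049701 -0.13785346  0.12      ] [ 0.55881528 -0.12420026  0.12      ]
[ 0.54439673 -0.00187225  0.12      ]
0.0 [449.6 221.7]
0.05 [449.8 220.1]
0.1 [450.1 218.5]
0.15 [450.2 216.8]
0.2 [450.3 215.2]
0.25 [450.4 213.5]
0.3 [450.4 211.8]
0.35 [450.4 210.1]
0.4 [450.3 208.5]
0.45 [450.2 206.8]
0.5 [450.1 205.1]
0.55 [449.8 203.5]
0.6 [449.6 201.9]
0.65 [449.3 200.3]
0.7 [448.9 198.8]
0.75 [448.5 197.3]
0.8 [448.1 195.9]
t 11.5 pos [ 0.5401 -0.0022  0.166 ] yaw 7.73 zaxis [ 1.1e-03 -3.0e-04 -1.0e+00] F [ 0.3  0.7 -0.8] gap -0.0001
shift units [ 0.044  0.618 -0.006] rotz units 0.0
```

Volume is at about -0.43 rad, which is 10.3 mm of rim travel. Move over it and descend.

jog_arm(
  delta_pos=[
    [0.01, 0.2, 0],
    [0.02, 0.4, 0],
    [0.037, 0.615, 0],
    [0.037, 0.615, 0.1],
    [0.037, 0.615, 0.2],
    [0.037, 0.615, 0.26],
    [0.037, 0.615, 0.28],
    [0.037, 0.615, 0.28],
  ],
  rot=[
    [0, 0, 0],
    [0, 0, 0],
    [0, 0, 0],
    [0, 0, 0],
    [0, 0, 0],
    [0, 0, 0],
    [0, 0, 0],
    [0, 0, 0],
  ],
  hand=[1, 1, 1, 1, 1, 1, 1, 1],
)

```text
time_s: 12.3
position: [0.5627, -0.1225, 0.1088]
ee_rot: [-3.134, -0.213, 0.003]
force: [-0.4, 0.7, -0.2]
finger_gap: 0.0003
grip_force: 0.0
```

```bash
python3 - <<'E'
from h import *
togo([.559+.005*.991,-.1245+.005*.133,.1075],7.7)
E
```

```text
t 12.3 pos [ 0.5627 -0.1225  0.1088] yaw 7.76 zaxis [-2.e-03  5.e-04 -1.e+00] F [-0.4  0.7 -0.2] gap 0.0003
shift units [0.006 0.008 0.007] rotz units 0.001
```

jog_arm(
  delta_pos=[
    [0.006, 0.007, 0.003],
    [0.006, 0.007, 0.007],
    [0.006, 0.007, 0.007],
  ],
  rot=[
    [0, 0, 0],
    [0, 0, 0],
    [0, 0, 0],
  ],
  hand=[1, 1, 1],
)

```text
time_s: 12.6
position: [0.5655, -0.1243, 0.109]
ee_rot: [3.134, 0.212, 0.002]
force: [-0.1, -0.0, 1.0]
finger_gap: 0.0
grip_force: 0.0
```

jog_arm(
  delta_pos=[
    [0, 0, 0.003],
    [0, 0, 0.003],
  ],
  rot=[
    [0, 0, 0],
    [0, 0, 0],
  ],
  hand=[1, 1],
)

```text
time_s: 12.8
position: [0.565, -0.1243, 0.1079]
ee_rot: [3.134, 0.212, 0.001]
force: [-0.1, -0.6, -0.6]
finger_gap: -0.0002
grip_force: 0.0
```

jog_arm(
  delta_pos=[
    [0, 0, 0.003],
    [0, 0, 0.003],
  ],
  rot=[
    [0, 0, 0],
    [0, 0, 0],
  ],
  hand=[1, 1],
)

```text
time_s: 13.0
position: [0.5648, -0.1242, 0.107]
ee_rot: [3.134, 0.212, -0.0]
force: [-0.4, -0.6, -0.0]
finger_gap: 0.0002
grip_force: 0.0
```

jog_arm(
  delta_pos=[
    [0, 0, 0.003],
    [0, 0, 0.003],
  ],
  rot=[
    [0, 0, 0],
    [0, 0, 0],
  ],
  hand=[1, 1],
)

```text
time_s: 13.2
position: [0.565, -0.1242, 0.1068]
ee_rot: [3.134, 0.212, 0.001]
force: [-0.1, -0.4, 2.1]
finger_gap: -0.0001
grip_force: 1.1
```

jog_arm(
  delta_pos=[
    [0, 0, 0.002],
    [-0.006, 0, 0.002],
    [-0.012, 0, 0.002],
    [-0.018, 0, 0.002],
    [-0.024, 0, 0.002],
    [-0.03, 0, 0.002],
    [-0.036, 0, 0.002],
    [-0.042, 0, 0.002],
    [-0.046, 0, 0.002],
    [-0.046, 0, 0.002],
  ],
  rot=[
    [0, 0, 0],
    [0, 0, 0],
    [0, 0, 0],
    [0, 0, 0],
    [0, 0, 0],
    [0, 0, 0],
    [0, 0, 0],
    [0, 0, 0],
    [0, 0, 0],
    [0, 0, 0],
  ],
  hand=[1, 1, 1, 1, 1, 1, 1, 1, 1, 1],
)

```text
time_s: 14.2
position: [0.5562, -0.1253, 0.1067]
ee_rot: [-3.134, -0.212, -0.002]
force: [0.4, 0.9, 5.4]
finger_gap: -0.0001
grip_force: 2.8
```

jog_arm(
  delta_pos=[
    [0, 0, -0.02],
    [0, 0, -0.06],
    [0, 0, -0.15],
    [0, 0, -0.25],
    [0, 0, -0.3],
    [0, 0, -0.3],
  ],
  rot=[
    [0, 0, 0],
    [0, 0, 0],
    [0, 0, 0],
    [0, 0, 0],
    [0, 0, 0],
    [0, 0, 0],
  ],
  hand=[1, 1, 1, 1, 1, 1],
)

```text
time_s: 14.8
position: [0.5568, -0.126, 0.1677]
ee_rot: [3.133, 0.212, 0.004]
force: [0.5, 0.2, 0.0]
finger_gap: 0.0001
grip_force: 0.0
```

```bash
python3 - <<'E'
from h import *
s=get_state();print(s["position"],s["force"])
m=camera_model("wrist");i=get_image("wrist")
print([proj(m,p).round(1).tolist() for p in ([.545,-.002,.129],[.559,-.1245,.129])])
cv2.imwrite("pics/w4f.png",i)
cv2.imwrite("pics/w4.png",cv2.resize(i[170:260,80:320],(800,300),interpolation=3))
E
```

```text
[ 0.55684311 -0.12599917  0.16774558] [0.53109398 0.23818078 0.01929922]
[[103.2, 217.4], [274.9, 221.1]]
```

View pics/w4.png

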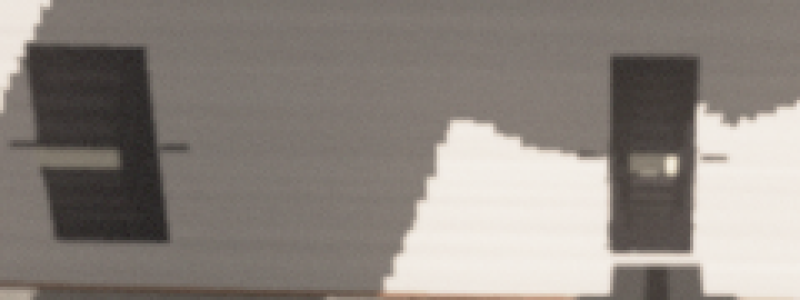

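Volume mark is now near its tick at crop (653,165), about 1 px short compared with the selector. I'll measure this sub-pixel.

```bash
python3 - <<'E'
from h import *
g=cv2.cvtColor(cv2.imread("pics/w4f.png"),cv2.COLOR_BGR2GRAY).astype(float)
for n,cols in (("sel",range(96,115)),("vol",range(270,284))):
    o=[]
    for u in cols:
        c=g[180:248,u]; r=np.arange(180,248); b=np.clip(c-70,0,None)*((r>205)&(r<232))
        d=(c<75); e0=r[d][0];e1=r[d][-1]; o.append((u,e0,e1,round((b*r).sum()/max(b.sum(),1),2)))
    print(n,o)
E
```

```text
sel [(96, np.int64(184), np.int64(238), np.float64(216.98)), (97, np.int64(184), np.int64(241), np.float64(217.01)), (98, np.int64(184), np.int64(241), np.float64(217.03)), (99, np.int64(184), np.int64(241), np.float64(216.98)), (100, np.int64(184), np.int64(241), np.float64(216.98)), (101, np.int64(184), np.int64(241), np.float64(217.0)), (102, np.int64(184), np.int64(241), np.float64(216.99)), (103, np.int64(184), np.int64(241), np.float64(217.03)), (104, np.int64(184), np.int64(241), np.float64(217.01)), (105, np.int64(184), np.int64(241), np.float64(216.98)), (106, np.int64(184), np.int64(241), np.float64(217.02)), (107, np.int64(184), np.int64(241), np.float64(217.18)), (108, np.int64(184), np.int64(241), np.float64(217.25)), (109, np.int64(184), np.int64(241), np.float64(217.19)), (110, np.int64(184), np.int64(241), np.float64(217.26)), (111, np.int64(184), np.int64(241), np.float64(217.21)), (112, np.int64(184), np.int64(241), np.float64(217.2)), (113, np.int64(184), np.int64(241), np.float64(217.24)), (114, np.int64(184), np.int64(241), np.float64(217.36))]
vol [(270, np.int64(187), np.int64(230), np.float64(220.26)), (271, np.int64(187), np.int64(230), np.float64(220.32)), (272, np.int64(187), np.int64(230), np.float64(220.43)), (273, np.int64(187), np.int64(226), np.float64(220.58)), (274, np.int64(187), np.int64(230), np.float64(220.44)), (275, np.int64(187), np.int64(226), np.float64(220.51)), (276, np.int64(187), np.int64(214), np.float64(220.62)), (277, np.int64(187), np.int64(214), np.float64(220.61)), (278, np.int64(187), np.int64(226), np.float64(220.38)), (279, np.int64(187), np.int64(213), np.float64(220.17)), (280, np.int64(187), np.int64(227), np.float64(219.84)), (281, np.int64(187), np.int64(214), np.float64(219.7)), (282, np.int64(187), np.int64(230), np.float64(219.48)), (283, np.int64(187), np.int64(231), np.float64(219.21))]
```

The volume mark is within about 0.03 rad of the top, the selector is still in its notch, and the radio hasn't moved. The arm is clear, so I'll hand in.

```bash
python3 -c "
from bench import job_done;print(job_done())"
```

```text
the job is handed in; nothing more can be done
None
```

The radio is switched on: the selector wheel is one click forward with its white mark uppermost, the volume mark is within about 0.03 rad (under 2°) of uppermost, and the job was handed in with the arm clear at about 15 s of the 48 s allowed.

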